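# Find the rocking jar cover and hold it home

## Task

Four storage jars with identical wooden covers stand in the caddy; three covers sit tight, but one is not seated and rocks when it is pressed near its rim. Find the loose one by pressing gently, then press it fully down in its middle so that it sits level, and finish with your fingertips still on it, holding it down, so that I can tape it: it springs up again if you let go. Only press - do not lift or pull off any cover, do not push hard, and leave the salt shaker, jam jar and tape roll where they are.

Things in the scene. Friction and masses are not known exactly. Their poses are not given: they have to be found in the camera images.
- caddy: low wooden tray 108 x 470 mm, side walls 46 mm and end walls 58 mm high, with the four jars in a row along its long side; fixed. Origin on the worktop under its centre, x across the tray, y along the row, z up. The jars stand 110 mm apart on its y axis, at y = -165, -55, 55 and 165 mm, in any order.
- top_1 (a point): centre of the flat top face of one cover, z its upward normal. Each cover is a round wooden cap 84 mm across, 20 mm high, with a thin steel band, over a white straight-sided jar 76 mm across that stands fast. The jars differ in height: tops start 96 to 108 mm above the worktop, all level, so neither height nor look tells which is loose
- cover_1: the wooden cover under top_1; origin at top_1, same axes. A tight cover yields less than 0.5 mm at 4 N. The loose one, pressed 28 mm from its centre, tips up to 6 degrees in any direction and sinks on its rubber ring: 4 N there lowers the pressed place by 4 mm or more. It comes back level when let go
- top_2 (a point): centre of the flat top face of another cover, alike in shape, size and axes to top_1; the number tells neither its place in the row nor which is loose
- cover_2: the wooden cover under top_2, alike to cover_1; origin at top_2, same axes. Pressed in the middle, the loose cover sinks straight down by 1 mm for each 1.5 N and is home after 6 mm, at about 9 N; 10 to 20 N holds it there. Pressed hard near the rim it goes down too, but tilted
- top_3 (a point): centre of the flat top face of another cover, alike in shape, size and axes to top_1; the number tells neither its place in the row nor which is loose
- cover_3: the wooden cover under top_3, alike to cover_1; origin at top_3, same axes
- top_4 (a point): centre of the flat top face of another cover, alike in shape, size and axes to top_1; the number tells neither its place in the row nor which is loose
- cover_4: the wooden cover under top_4, alike to cover_1; origin at top_4, same axes
- salt_shaker: salt shaker, 44 mm across, 90 mm high; stands loose behind the caddy, to be left alone. Origin at the centre of its underside, z up
- jam_jar: jam jar, 69 mm across, 99 mm high; stands loose behind the caddy, to be left alone. Origin at the centre of its underside, z up
- tape_roll: roll of tape lying flat, 104 mm across, 25 mm high; stands loose behind the caddy, to be left alone. Origin at the centre of its underside, z up

How it is judged (in metres and radians):
At the end, for the whole second after the job is handed in: The loose cover has gone down at least 4.5 mm of its 6 mm, is level within 4 degrees and at rest, and the fingers press on it with 4 to 40 N; the salt shaker, jam jar and tape roll are within 20 mm of where they stood (((distance of top_1 from where it was at the start of the episode above 0.0045 m and angle between top_1's own z axis and vertical below 0.07 rad and contact force between the fingers and cover_1 between 4 and 40 N and linear speed of cover_1 below 0.01 m/s) or (distance of top_2 from where it was at the start of the episode above 0.0045 m and angle between top_2's own z axis and vertical below 0.07 rad and contact force between the fingers and cover_2 between 4 and 40 N and linear speed of cover_2 below 0.01 m/s) or (distance of top_3 from where it was at the start of the episode above 0.0045 m and angle between top_3's own z axis and vertical below 0.07 rad and contact force between the fingers and cover_3 between 4 and 40 N and linear speed of cover_3 below 0.01 m/s) or (distance of top_4 from where it was at the start of the episode above 0.0045 m and angle between top_4's own z axis and vertical below 0.07 rad and contact force between the fingers and cover_4 between 4 and 40 N and linear speed of cover_4 below 0.01 m/s)) and distance of each of top_1, top_2, top_3, top_4 from where it was at the start of the episode below 0.0085 m and distance of each of salt_shaker, jam_jar, tape_roll from where it was at the start of the episode below 0.02 m); the arm keeps its last pose, push and grip.
It fails at once if a cover is pressed with more than 60 N (contact force between the fingers and cover_1 above 60 N or contact force between the fingers and cover_2 above 60 N or contact force between the fingers and cover_3 above 60 N or contact force between the fingers and cover_4 above 60 N).
It fails at once if a cover is lifted (more than 8.5 mm from its start, which pressing cannot do) (distance of any of top_1, top_2, top_3, top_4 from where it was at the start of the episode above 0.0085 m).
It fails at once if a bystander is shifted by more than 20 mm or tipped over (distance of any of salt_shaker, jam_jar, tape_roll from where it was at the start of the episode above 0.02 m or angle between any of salt_shaker, jam_jar, tape_roll's own z axis and vertical above 0.35 rad).
It also fails if it takes over 45 s, if anything falls off the work surface, if the arm or the gripper's body presses on something with over 40 N, if the wrist force passes 120 N, or if a joint passes its speed limit or range.

## Robot

A 6-joint arm with a two-finger parallel gripper is mounted at the origin on a cart in front of the work surface, level with it; the furniture and walls round the work are solid. World frame = base frame: x ahead of the robot, y to its left, z up, the work surface at z = 0. Lengths are in m, angles in degrees, forces in N, time in s.
With the tool pointing down it reaches from about 0.3 to 0.75 m from the base axis. Payload 8.5 kg.
Tool frame: the origin (TCP) lies between the finger pads; the fingertips stand 14 mm ahead of it and the grasp point (between the pads) lies 5 mm behind it; x points along the fingers, z is the direction in which the jaws open and shut, and the axes are right-handed (so a half turn about x gives the same grasp; the last joint's range is limited). The gripper opens to 85 mm and grips with 20 to 120 N. Pads are 22 mm wide; open, the fingers measure 114 mm over their backs; the gripper's body (76 mm by 85 mm) begins 54 mm behind the grasp point. The pads swing forward as they close: fully open they stand 13 mm farther back than shut.
Start: joints at [-87.107, 21.807, 74.336, -0, 83.858, -12.336], TCP at [0.144, -0.531, 0.245] pointing down, gripper open.
Joint ranges: [-178.18, 178.18], [-50.72, 133.34], [12.68, 142.11], [-81.47, 261.47], [9.98, 163.14], [-165.26, 165.26]. Speed limits (degrees/s): [136.94, 136.94, 180, 180, 180, 180].

## Interface

Orientations are given as a 3x3 rotation matrix whose columns are the frame's x, y, z axes.
In Python, from rig import env gives the robot as it stands.
- The arm moves only by the shell command python3 -m jog 'ROWS' [FORCE]. ROWS is JSON, a list of rows, each a list of 5 numbers: the opening, from -1 (shut) to 1 (fully open), so that 0 is half open, then the shift along the tool's x, y, z in m, then the turn about the tool's x in rad. In form: [[claw, dx, dy, dz, yaw], ...]. A call has 1 to 20 rows; each row is the pose to reach, as a shift and turn from the pose commanded when the call began, along the tool's axes at that moment; what a row does not reach only later rows make up. A row lasts 1/10 s, in which the tool goes at most 50 mm and 8.59 degrees, less where a joint would pass 70% of its speed; a pose out of reach is approached as far as the arm can. A call with a gripper value outside its range is refused whole. The fingers move at their own pace and stop on an object; FORCE is the grip in N (left out, the last holds). Time passes only in rows, so rows that repeat a pose let the fingers close. It gives the time, the measured TCP pose, the force and the opening at its end, in the units of the state.
- env.observe(): the state, without advancing time (a new reading comes with each control period).
- env.get_image(name): name is "scene" or "side" or "wrist"; returns the picture (480x640x3 uint8, red, green, blue); there is no depth.
- env.camera_model(name): a dict with "fx", "fy", "cx", "cy" (pixels), "k1" (the pictures are not rectified: a ray, as slopes to the right and down, at radius r is drawn at 1 + k1 r^2 times it, then the intrinsics apply), "origin" and "orientation" of the camera in the world. Camera axes: x right, y up, looking along -z (the intrinsics and any distortion apply to the point x, -y, -z); pixel columns grow to the right and rows downward; lengths in m; the calibration is good to about 2 mm. A picture is of the moment at which its call begins: read the wrist's pose just before it. camera_model takes no time and is no camera call; for the wrist camera it gives the pose at the moment of the call.
- env.close_job(): hands the job in, once; it reports no verdict.
The state is a dict: "time_s": time; "q": joint angles; "qvel": joint speeds; "joint_efforts": joint torques, N m; "position": TCP position; "tool_rot": TCP orientation; "ft_force": force on the tool from outside, world axes, zero at the start; "wrist_torque": the same for the moment, N m; "grip_width": finger opening in m.
Only numpy, scipy, OpenCV 4.12 (cv2) and the standard library are available. Lean on these libraries where they do the work, as an engineer would, in place of code of your own. Each camera call takes 0.05 s, during which the arm holds its last target.

## Working session

There is one attempt and no reset: what is moved stays moved. The work goes in short steps, Python scripts to look and compute and a shell command to move; the robot and the scene stay as the last step left them, time stands still between calls to the robot, and variables do not carry over. Pictures are saved under pics/ and viewed, and the job is handed in when it is done.

```bash
ls; mkdir -p pics; python3 - <<'E'
from rig import env
import cv2, numpy as np
np.set_printoptions(precision=4,suppress=True)
o=env.observe(); print(o)
for n in ("scene","side","wrist"):
    m=env.camera_model(n); print(n,m)
    cv2.imwrite(f"pics/{n}0.png",env.get_image(n)[:,:,::-1])
E
```

```text
pics
{'time_s': 0.0, 'q': array([-87.1076,  21.8396,  74.3855,  -0.002 ,  83.8569, -12.336 ]), 'qvel': array([-0.0904,  0.0576,  0.1508,  0.0484,  0.0535, -0.0303]), 'joint_efforts': array([ -0.0018, -44.8459, -23.128 ,  -0.0003,   0.0048,   0.    ]), 'position': array([ 0.1444, -0.5304,  0.2447]), 'tool_rot': array([[-0.0001,  0.9649,  0.2627],
       [ 0.0014,  0.2627, -0.9649],
       [-1.    ,  0.0003, -0.0014]]), 'ft_force': array([0.3539, 0.5676, 0.0111]), 'wrist_torque': array([-0.0594,  0.028 , -0.0242]), 'grip_width': 0.08545606097304005}
scene {'fx': 506.1130121961362, 'fy': 506.1130121961362, 'cx': 316.7209287432605, 'cy': 234.51743538545014, 'k1': -0.02657859758730886, 'origin': array([0.121 , 0.5279, 0.5085]), 'orientation': array([[-0.8237,  0.2702, -0.4984],
       [-0.5668, -0.4145,  0.712 ],
       [-0.0142,  0.869 ,  0.4946]])}
side {'fx': 624.7671094386789, 'fy': 624.7671094386789, 'cx': 317.30388386824836, 'cy': 227.55489338221633, 'k1': -0.19042880872183418, 'origin': array([0.2589, 0.8415, 0.5065]), 'orientation': array([[-0.9513,  0.1093, -0.2884],
       [-0.308 , -0.3819,  0.8713],
       [-0.0149,  0.9177,  0.397 ]])}
wrist {'fx': 342.69167882314406, 'fy': 342.69167882314406, 'cx': 317.63011417762317, 'cy': 244.70368509272578, 'k1': -0.061156469445444, 'origin': array([ 0.216 , -0.5093,  0.3732]), 'orientation': array([[ 0.2639,  0.9227,  0.2809],
       [-0.9646,  0.2525,  0.0768],
       [-0.    , -0.2912,  0.9566]])}
```

View pics/scene0.png

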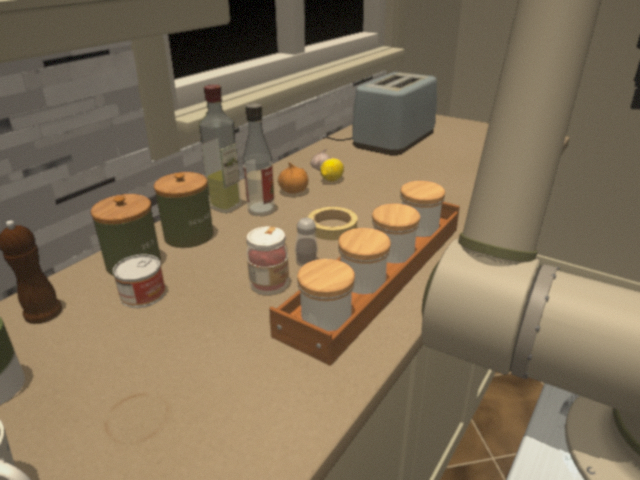

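View pics/side0.png

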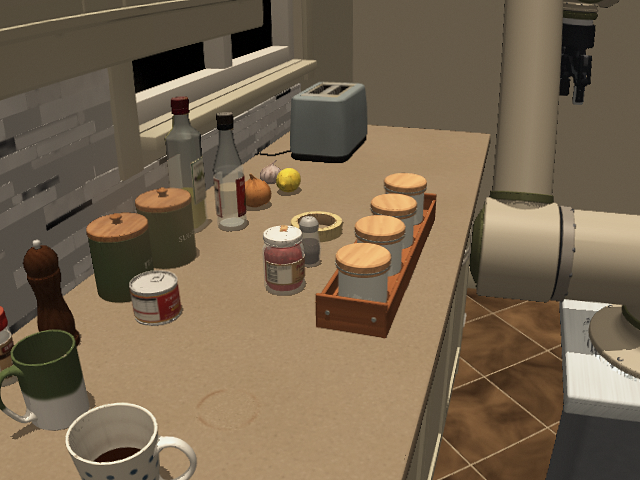

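View pics/wrist0.png

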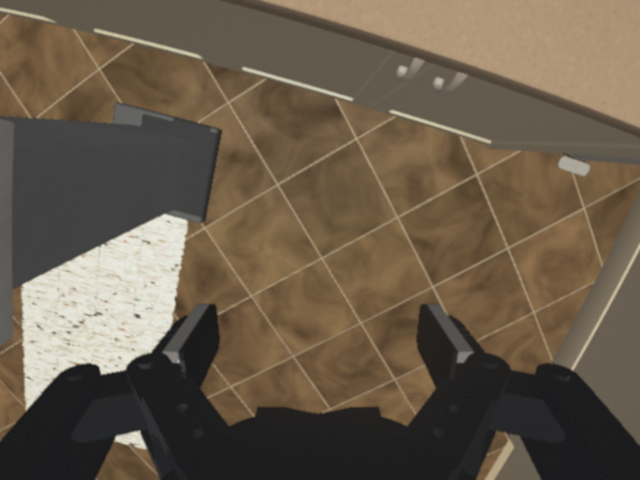

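The scene picture shows the four covers at about (326,275), (364,243), (396,217) and (422,192); in the side picture they are at (363,257), (380,230), (394,206) and (405,183). The jam jar, shaker and tape roll stand to their left. The wrist camera sees only the floor.

```bash
cat > h.py <<'E'
import cv2, numpy as np
np.set_printoptions(precision=4,suppress=True)
def ray(m,u,v):
    K=np.array([[m['fx'],0,m['cx']],[0,m['fy'],m['cy']],[0,0,1]])
    p=np.array([[[u,v]]],float)
    x,y=cv2.undistortPoints(p,K,np.array([m['k1'],0,0,0,0.]))[0,0]
    d=m['orientation']@np.array([x,-y,-1.]); return m['origin'],d/np.linalg.norm(d)
def proj(m,P):
    c=m['orientation'].T@(np.asarray(P)-m['origin']); x,y=c[0]/-c[2],-c[1]/-c[2]
    s=1+m['k1']*(x*x+y*y); return np.array([m['fx']*x*s+m['cx'],m['fy']*y*s+m['cy']])
def plane(m,u,v,z):
    o,d=ray(m,u,v); return o+d*(z-o[2])/d[2]
def tri(m1,p1,m2,p2):
    o1,d1=ray(m1,*p1);o2,d2=ray(m2,*p2)
    s=np.linalg.lstsq(np.c_[d1,-d2],o2-o1,rcond=None)[0]
    a,b=o1+s[0]*d1,o2+s[1]*d2; return (a+b)/2,np.linalg.norm(a-b)
E
python3 - <<'E'
import cv2,numpy as np
for n,(x0,x1,y0,y1) in dict(scene=(260,470,165,365),side=(310,450,160,340)).items():
    im=cv2.imread(f"pics/{n}0.png"); c=cv2.resize(im[y0:y1,x0:x1],None,fx=3,fy=3,interpolation=cv2.INTER_CUBIC)
    cv2.imwrite(f"pics/{n}0z.png",c)
    h=cv2.cvtColor(im,cv2.COLOR_BGR2HSV)
    for p in [(326,272),(364,240),(326,290),(300,330),(364,262)]: print(n,p,h[p[1],p[0]])
    mk=cv2.inRange(h,(8,90,140),(22,255,255)); cv2.imwrite(f"pics/{n}0m.png",cv2.resize(mk[y0:y1,x0:x1],None,fx=3,fy=3))
E
```

```text
scene (326, 272) [ 17 135 236]
scene (364, 240) [ 17 135 236]
scene (326, 290) [ 15 139 218]
scene (300, 330) [ 15 163  94]
scene (364, 262) [ 16 109 117]
side (326, 272) [ 17  97 166]
side (364, 240) [ 16 109  84]
side (326, 290) [ 11 176 142]
side (300, 330) [ 17  97 166]
side (364, 262) [ 17 124 239]
```

View pics/scene0z.png

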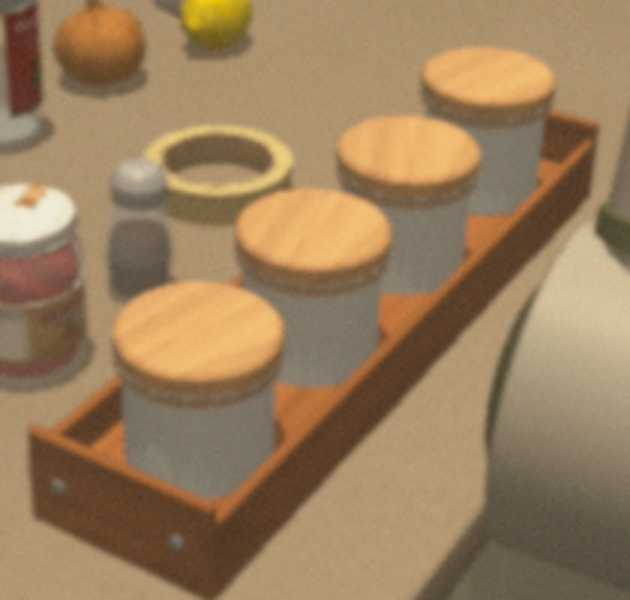

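View pics/side0z.png

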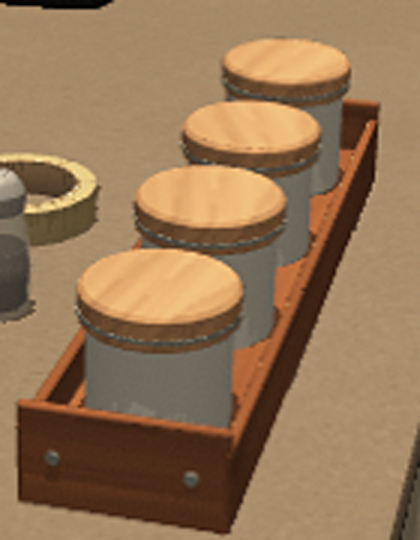

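View pics/scene0m.png

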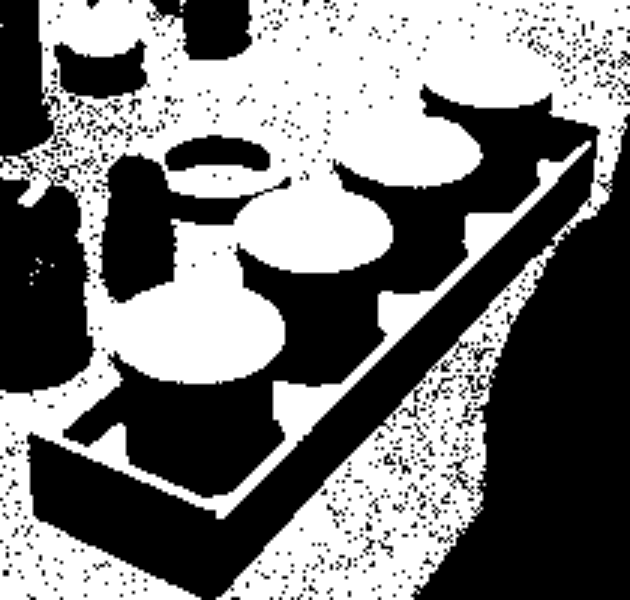

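```bash
python3 - <<'E'
import cv2,numpy as np
from h import *
from rig import env
res={}
for n,seeds in dict(scene=[(326,275),(364,243),(396,217),(422,192)],side=[(363,257),(380,230),(394,206),(405,183)]).items():
    im=cv2.imread(f"pics/{n}0.png"); h=cv2.cvtColor(cv2.GaussianBlur(im,(3,3),0),cv2.COLOR_BGR2HSV)
    mk=cv2.inRange(h,(8,100,190),(24,255,255))
    lab=cv2.connectedComponents(mk,connectivity=4)[1]; res[n]=[]
    for s in seeds:
        l=lab[s[1],s[0]]; c=cv2.findContours((lab==l).astype(np.uint8),0,1)[0]; c=max(c,key=cv2.contourArea)
        c=cv2.convexHull(c); e=cv2.fitEllipse(c); res[n].append(e); print(n,l,[np.round(x,1) for x in e],cv2.contourArea(c))
        cv2.ellipse(im,e,(255,0,0),1)
    cv2.imwrite(f"pics/{n}0e.png",cv2.resize(im[150:370,260:470],None,fx=2.7,fy=2.7))
ms,mi=env.camera_model("scene"),env.camera_model("side")
P=[]
for a,b in zip(res['scene'],res['side']):
    p,g=tri(ms,a[0],mi,b[0]); P.append(p); print(p,g, plane(ms,*a[0],.102),plane(mi,*b[0],.102))
P=np.array(P); print(np.diff(P,axis=0),np.linalg.norm(np.diff(P[:,:2],axis=0),axis=1))
E
```

```text
scene 12 [array([325.4, 274.6]), array([33. , 55.8]), np.float64(89.4)] 1412.0
scene 10 [array([364.2, 240.7]), array([27. , 50.1]), np.float64(91.7)] 1046.0
scene 7 [array([395.4, 214.1]), array([22.5, 46.5]), np.float64(94.5)] 800.0
scene 4 [array([422.6, 189.3]), array([19.2, 43.5]), np.float64(93.9)] 643.5
side 24 [array([362.7, 254.7]), array([24.6, 53.7]), np.float64(91.6)] 1017.5
side 11 [array([379.4, 224.9]), array([20.2, 48.9]), np.float64(92.2)] 757.5
side 8 [array([393.2, 201.7]), array([16.9, 44.3]), np.float64(92.7)] 567.0
side 3 [array([405.2, 179.7]), array([14.7, 40.8]), np.float64(92.0)] 456.5
[0.4577 0.0271 0.0993] 0.0011099061099833505 [0.4548 0.031  0.102 ] [0.4569 0.0314 0.102 ]
[ 0.4571 -0.0829  0.1022] 0.0015215733678525312 [ 0.4564 -0.0821  0.102 ] [ 0.4579 -0.085   0.102 ]
[ 0.4558 -0.1891  0.1039] 0.0012405654719450886 [ 0.4567 -0.1915  0.102 ] [ 0.4573 -0.1955  0.102 ]
[ 0.4545 -0.2985  0.1094] 0.001243130505568395 [ 0.4599 -0.3126  0.102 ] [ 0.4587 -0.3214  0.102 ]
[[-0.0006 -0.11    0.0029]
 [-0.0013 -0.1062  0.0017]
 [-0.0013 -0.1094  0.0054]] [0.11   0.1062 0.1094]
```

View pics/side0e.png

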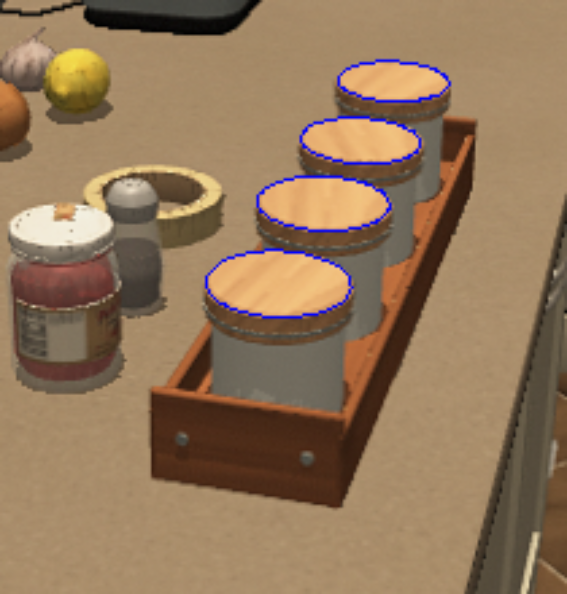

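View pics/scene0e.png

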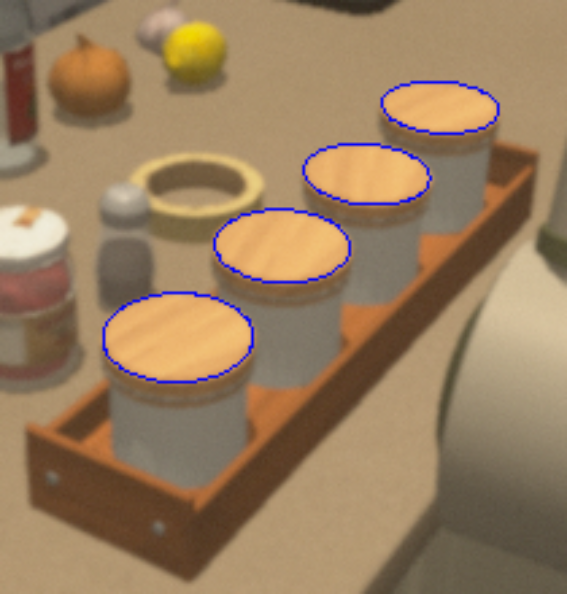

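```bash
python3 -m jog '[[-1,0,0.05,-0.022,0.1],[-1,0,0.09,-0.04,0.2],[-1,0,0.13,-0.057,0.266],[-1,0,0.17,-0.074,0.266],[-1,0,0.21,-0.092,0.266],[-1,0,0.25,-0.109,0.266],[-1,0,0.29,-0.126,0.266],[-1,0,0.32,-0.139,0.266],[-1,0,0.335,-0.146,0.266],[-1,0,0.335,-0.146,0.266],[-1,0.04,0.335,-0.146,0.266],[-1,0.07,0.335,-0.146,0.266],[-1,0.085,0.335,-0.146,0.266],[-1,0.085,0.335,-0.146,0.266],[-1,0.085,0.335,-0.146,0.266]]' 60; python3 - <<'E'
from h import *
from rig import env
o=env.observe(); print(o['time_s'],o['position'],o['tool_rot'],o['ft_force'],o['grip_width'])
for n in("side","wrist"):
  cv2.imwrite(f"pics/{n}1.png",env.get_image(n)[:,:,::-1])
for i in range(3): print(env.observe()['ft_force'])
E
```

```text
time_s: 1.65
position: [0.4291, -0.3025, 0.1609]
tool_rot: [[0.0, 1.0, -0.001], [-0.0, -0.001, -1.0], [-1.0, 0.0, 0.0]]
ft_force: [0.1, 0.5, 0.8]
grip_width: 0.0
1.65 [ 0.4291 -0.3025  0.1609] [[ 0.0002  1.     -0.001 ]
 [-0.0004 -0.001  -1.    ]
 [-1.      0.0002  0.0004]] [0.1063 0.4772 0.8117] 4.238455818550355e-05
[-0.0231 -0.8781 -0.585 ]
[-0.0231 -0.8781 -0.585 ]
[-0.0231 -0.8781 -0.585 ]
```

View pics/side1.png

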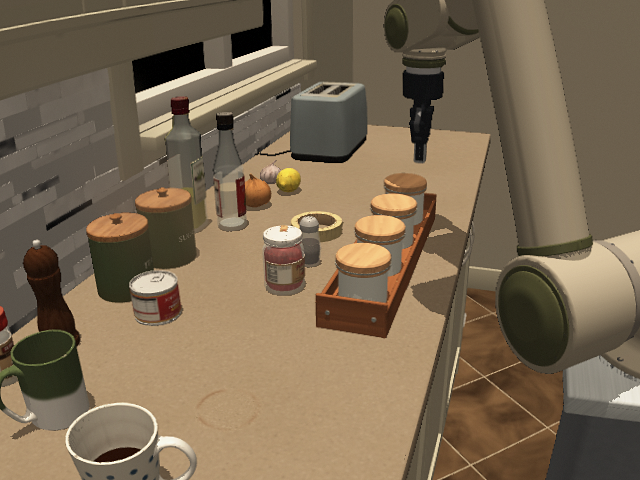

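View pics/wrist1.png

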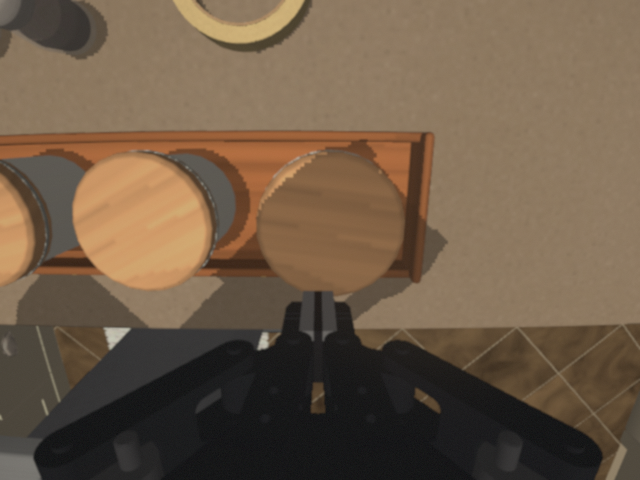

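The side picture shows the closed fingertips over the far cover at about (420,160). The wrist picture shows that cover centred near (331,222) and the third near (145,220).

```bash
python3 - <<'E'
from h import *
from rig import env
m=env.camera_model("wrist")
for z in (.104,.108): print(z,plane(m,331,222,z),plane(m,145,220,z))
print(np.linalg.norm(plane(m,258,222,.108)-plane(m,405,222,.108)))
E
```

```text
0.104 [ 0.4603 -0.3085  0.104 ] [ 0.4617 -0.2039  0.104 ]
0.108 [ 0.4612 -0.3084  0.108 ] [ 0.4626 -0.2059  0.108 ]
0.08026260244644051
```

```bash
python3 -m jog '[[-1,0.015,0.003,0,0],[-1,0.03,0.003,0,0],[-1,0.035,0.003,0,0],[-1,0.035,0.003,0,0]]'; for i in 1; do python3 -m jog '[[-1,0.001,0,0,0],[-1,0.002,0,0,0],[-1,0.002,0,0,0]]'; done;  python3 -m jog '[[-1,0.001,0,0,0],[-1,0.001,0,0,0]]'
```

```text
time_s: 2.15
position: [0.4323, -0.3019, 0.1256]
tool_rot: [[-0.0, 1.0, -0.0], [0.0, -0.0, -1.0], [-1.0, -0.0, -0.0]]
ft_force: [-0.4, -0.0, 0.1]
grip_width: -0.0002
time_s: 2.45
position: [0.4324, -0.302, 0.1237]
tool_rot: [[0.001, 1.0, -0.0], [-0.001, -0.0, -1.0], [-1.0, 0.001, 0.001]]
ft_force: [0.2, 1.0, -0.3]
grip_width: -0.0002
time_s: 2.65
position: [0.4324, -0.3018, 0.1224]
tool_rot: [[0.0, 1.0, -0.0], [-0.0, -0.0, -1.0], [-1.0, 0.0, 0.0]]
ft_force: [-0.4, 0.1, 0.2]
grip_width: 0.0001
```

```bash
python3 -m jog '[[-1,0.001,0,0,0],[-1,0.001,0,0,0]]' | grep -E 'pos|force';python3 -m jog '[[-1,0.001,0,0,0],[-1,0.001,0,0,0]]'| grep -E 'pos|force'
```

```text
position: [0.4323, -0.3018, 0.1212]
ft_force: [0.7, -1.0, -0.0]
position: [0.4324, -0.3018, 0.1203]
ft_force: [0.1, 0.2, 1.4]
```

```bash
python3 -m jog '[[-1,0.001,0,0,0],[-1,0.001,0,0,0]]' | grep -E 'pos|force'
```

```text
position: [0.4324, -0.3018, 0.1194]
ft_force: [-0.9, -0.1, 2.2]
```

```bash
python3 -m jog '[[-1,0.001,0,0,0],[-1,0.001,0,0,0]]' | grep -E 'pos|force'
```

```text
position: [0.4324, -0.3019, 0.1184]
ft_force: [-0.1, -0.7, 2.0]
```

```bash
python3 -m jog '[[-1,0.001,0,0,0],[-1,0.001,0,0,0]]' | grep -E 'pos|force'
```

```text
position: [0.4324, -0.3019, 0.1174]
ft_force: [0.4, 1.4, 4.4]
```

```bash
python3 -m jog '[[-1,0.001,0,0,0],[-1,0.001,0,0,0]]' | grep -E 'pos|force'
```

```text
position: [0.4324, -0.3019, 0.1164]
ft_force: [0.0, 1.7, 5.2]
```

```bash
python3 - <<'E'
from h import *
from rig import env
for n in("side","wrist"):
  cv2.imwrite(f"pics/{n}2.png",env.get_image(n)[:,:,::-1])
a=cv2.imread("pics/side0.png")[165:225,360:450];b=cv2.imread("pics/side2.png")[165:225,360:450]
cv2.imwrite("pics/cmp2.png",cv2.resize(np.vstack([a,b]),None,fx=5,fy=5,interpolation=cv2.INTER_CUBIC)[:600])
E
```

```text
(no output)
```

View pics/cmp2.png

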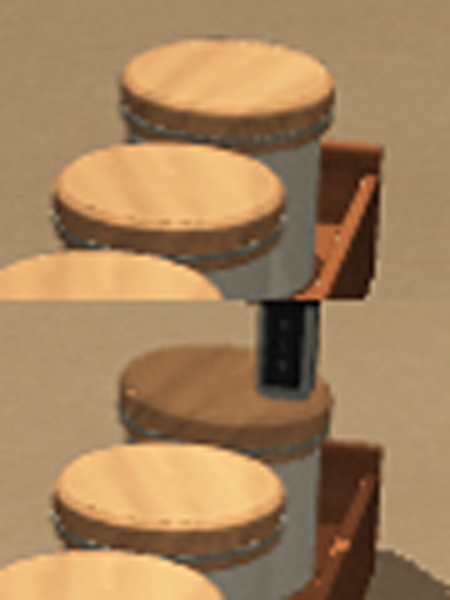

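View pics/wrist2.png

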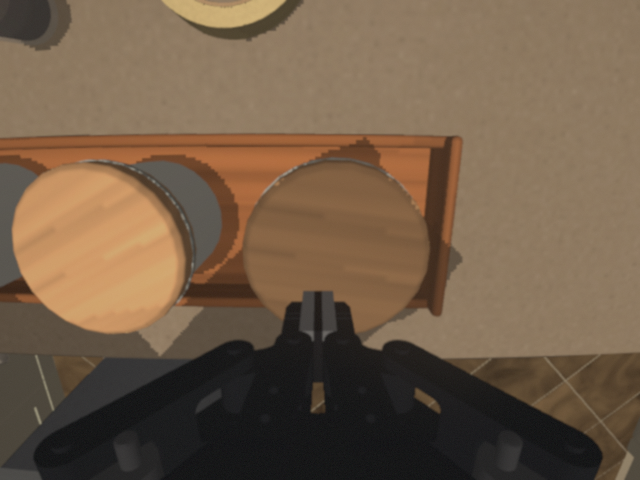

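Confirmed loose: pressed at about 5 N, the cover yielded 4–5 mm. In the lower crop its right (pressed) side has visibly sunk. In the wrist picture the cover spans columns 244–429 with the tip at 318, so the centre is about 8 mm towards −y. I'll lift off, take a free wrist picture and move to the middle.

```bash
python3 -m jog '[[-1,-0.01,0,0,0],[-1,-0.03,0,0,0],[-1,-0.03,0.01,0.003,0],[-1,-0.03,0,0,0],[-1,-0.03,0,0,0]]' | grep -E 'time|pos|force'; python3 - <<'E'
from h import *
from rig import env
m=env.camera_model("wrist")
im=env.get_image("wrist")[:,:,::-1]; cv2.imwrite("pics/wrist3.png",im)
h=cv2.cvtColor(im,cv2.COLOR_BGR2HSV)
o=env.observe();print(o['position'],proj(m,o['position']-[0,0,.014]))
for p in [(335,240),(300,200),(240,160),(420,100)]: print(p,h[p[1],p[0]])
E
```

```text
time_s: 4.45
position: [0.4315, -0.3011, 0.1455]
ft_force: [-0.2, -0.0, -0.0]
[ 0.4318 -0.3013  0.1456] [321.4403 307.9638]
(335, 240) [ 14 121 133]
(300, 200) [ 14 120 119]
(240, 160) [ 12 162 175]
(420, 100) [ 16  78 143]
```

View pics/wrist3.png

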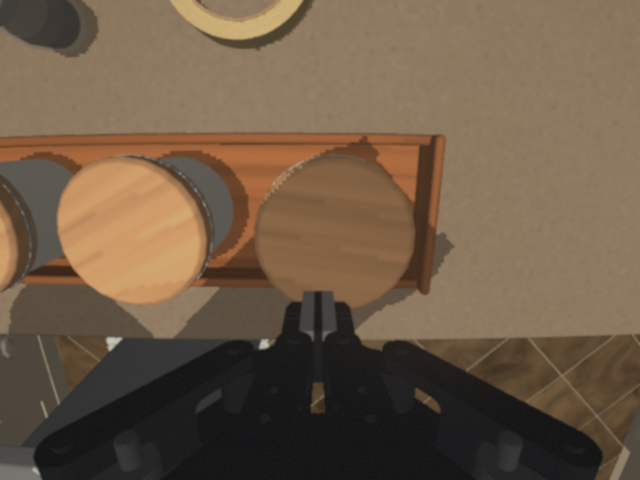

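```bash
python3 - <<'E'
from h import *
from rig import env
m=env.camera_model("wrist")
for du in (0,3.4): print(plane(m,335+du,232,.107), plane(m,335+du,160,.107),plane(m,335+du,309,.107))
E
```

```text
[ 0.4617 -0.3085  0.107 ] [ 0.4971 -0.308   0.107 ] [ 0.4186 -0.3092  0.107 ]
[ 0.4617 -0.3102  0.107 ] [ 0.4971 -0.3096  0.107 ] [ 0.4186 -0.3111  0.107 ]
```

Centre taken as (0.459, −0.309). From here that is 27 mm along tool y and 7.5 mm along tool z.

```bash
python3 -m jog '[[-1,0,0.015,0.004,0],[-1,0,0.027,0.0075,0],[-1,0.005,0.027,0.0075,0],[-1,0.015,0.027,0.0075,0],[-1,0.022,0.027,0.0075,0],[-1,0.022,0.027,0.0075,0],[-1,0.022,0.027,0.0075,0]]' | grep -E 'time|pos|force'; python3 -m jog '[[-1,0.001,0,0,0],[-1,0.002,0,0,0],[-1,0.003,0,0,0],[-1,0.004,0,0,0],[-1,0.004,0,0,0]]' | grep -E 'time|pos|force'
```

```text
time_s: 5.2
position: [0.4591, -0.3092, 0.1241]
ft_force: [0.3, -0.1, 1.2]
time_s: 5.7
position: [0.4594, -0.3093, 0.1204]
ft_force: [0.3, 0.3, 0.5]
```

```bash
python3 -m jog '[[-1,0.001,0,0,0],[-1,0.002,0,0,0],[-1,0.002,0,0,0]]' | grep -E 'time|pos|force';python3 -m jog '[[-1,0.001,0,0,0],[-1,0.001,0,0,0]]' | grep -E 'pos|force'
```

```text
time_s: 6.0
position: [0.4594, -0.3094, 0.1185]
ft_force: [-2.0, 0.4, 3.3]
position: [0.4594, -0.3093, 0.1175]
ft_force: [-1.1, 1.8, 6.0]
```

```bash
python3 -m jog '[[-1,0.001,0,0,0],[-1,0.001,0,0,0]]' | grep -E 'pos|force';python3 -m jog '[[-1,0.001,0,0,0],[-1,0.001,0,0,0]]' | grep -E 'pos|force'
```

```text
position: [0.4594, -0.3094, 0.1166]
ft_force: [-1.5, 1.8, 6.8]
position: [0.4594, -0.3094, 0.1158]
ft_force: [-3.1, 0.5, 7.7]
```

```bash
python3 -m jog '[[-1,0.0005,0,0,0],[-1,0.0005,0,0,0]]' | grep -E 'pos|force'
```

```text
position: [0.4594, -0.3094, 0.1155]
ft_force: [-2.1, 1.3, 8.6]
```

```bash
python3 -m jog '[[-1,0.0005,0,0,0],[-1,0.0005,0,0,0]]' | grep -E 'pos|force'
```

```text
position: [0.4594, -0.3094, 0.1154]
ft_force: [-3.5, 2.6, 12.5]
```

```bash
python3 -m jog '[[-1,0.0003,0,0,0],[-1,0.0003,0,0,0],[-1,0.0003,0,0,0]]' | grep -E 'time|pos|force'; python3 - <<'E'
from h import *
from rig import env
for k in range(4):
  for n in("side","wrist"):
    im=env.get_image(n)[:,:,::-1]; cv2.imwrite(f"pics/{n}4.png",im)
    o=env.observe(); print(o['position'],o['ft_force'])
a=cv2.imread("pics/side0.png")[165:225,360:450];b=cv2.imread("pics/side4.png")[165:225,360:450]
cv2.imwrite("pics/cmp4.png",cv2.resize(np.vstack([a,b]),None,fx=5,fy=5,interpolation=cv2.INTER_CUBIC)[:600])
E
```

```text
time_s: 7.3
position: [0.4595, -0.3094, 0.1154]
ft_force: [-3.9, 3.7, 15.0]
[ 0.4594 -0.3094  0.1154] [-3.7295  2.2949 15.116 ]
[ 0.4595 -0.3094  0.1154] [-3.0762  2.7301 15.2893]
[ 0.4595 -0.3094  0.1154] [-3.7135  2.9571 15.3451]
[ 0.4594 -0.3094  0.1154] [-3.8196  3.3627 14.8311]
[ 0.4594 -0.3094  0.1154] [-3.2315  3.8465 14.5722]
[ 0.4594 -0.3094  0.1154] [-3.0943  3.2084 15.1345]
[ 0.4594 -0.3094  0.1154] [-2.7088  2.8759 14.931 ]
[ 0.4595 -0.3094  0.1154] [-3.8513  3.1871 14.8418]
```

View pics/cmp4.png

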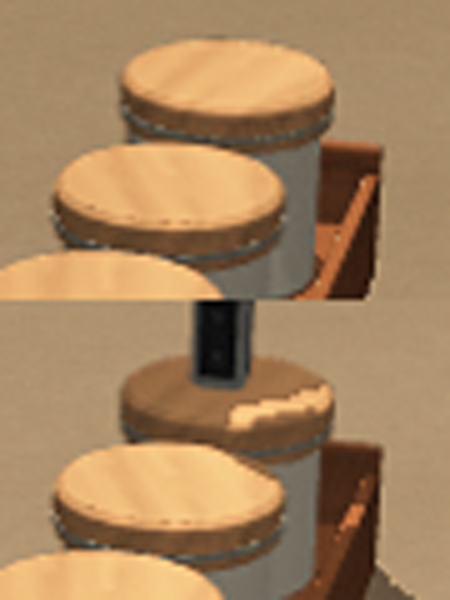

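View pics/wrist4.png

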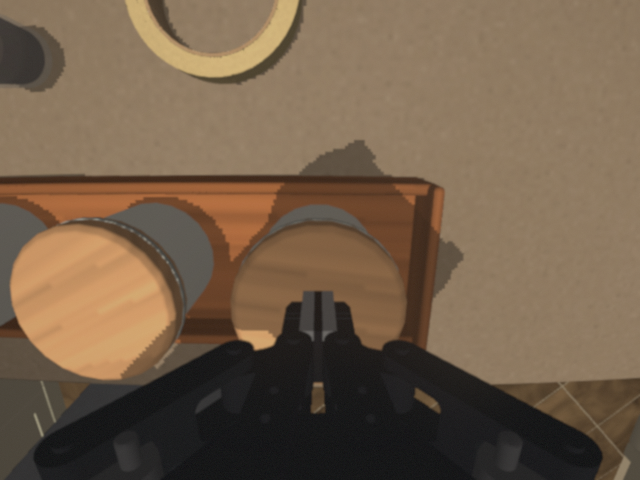

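The cover is about 3 px lower in the side view, which matches roughly 6 mm, and it looks level. The tip is centred to within a few mm, and the force holds steady at 15 N with no further travel.

```bash
python3 - <<'E'
from rig import env
o=env.observe(); print(o['time_s'],o['position'],o['ft_force'],o['qvel'])
print(env.close_job())
E
```

```text
7.7 [ 0.45945486 -0.30940266  0.1153928 ] [-3.85126641  3.18709295 14.84184723] [ 0.00069539 -0.09463807  0.02440827 -0.02090275  0.03519937 -0.04362617]
the job is handed in; nothing more can be done
None
```

I found the loose cover, and the closed fingertips are holding it fully down, ready for you to tape. It is the one at the far right end of the row, about (0.459, −0.309). I handed the job in at 7.7 s; no verdict is reported.

- **Finding it:** this was the first cover I tried. Pressed near its rim, it gave 4–5 mm at about 5 N and visibly tipped. I did not press the other three.
- **Pressing it home:** pressed in its middle, it sank about 6 mm with steadily rising force and then stopped. The final force is a steady 15 N downward, with about 5 N sideways.
- **Last checks:** in the side view the cover looks level and about 3 px lower than at the start. I judged level by eye and did not measure the angle.
- **Disagreement:** the wrist camera and the fixed cameras placed the cover's centre up to about 7 mm apart. I pressed between the two, nearer the wrist camera's estimate, so the fingertips may be a few mm off centre.
- **Salt shaker, jam jar and tape roll:** the arm stayed above and clear of them. I did not measure their positions again at the end.

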